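# Close the sliding-lid box of firelighters and hold it up

### The job

Slide the loose wooden lid into the grooves of the box of firelighters, from the box's low end, until it is fully home while the box sits in its blue cradle. Then grip the closed box itself by its two long sides, not by the knob, and lift it about 10 cm clear above the cradle. Finish while still holding it there, level and steady, lid still home; never tip the box over or disturb the firelighter bundles, glue bottle and red bin standing around.

Things in the scene. Friction and masses are not known exactly. Their poses are not given: they have to be found in the camera images.
- gift_box: Open light-wood box, 150 (its x) x 60 (y) x 61 high (z) mm, about 0.4 kg, stick bundles fixed inside. Origin: centre of underside, z up. Entry end at -x: low end wall, top at z 48. Far end wall (+x) full height, inner face at x +67. Long sides carry ledges (top z 48, inner edges y +-22) with grooves above for the lid. Outer long sides are flat (y +-30), for gripping above the cradle's fences.
- groove_mouth (a point): Point on the box midway between the two groove mouths, on the ledges' plane: box x -50, y 0, z 48 mm. From here to the far wall each groove is 8 mm high (z 48 to 56), 54 wide (y +-27), under lips (z 56 to 61) that reach in to y +-22. Flares at x -63 to -50 widen the mouths some 2 mm per side and 3 mm upwards. From x -75 to -63 the ledges are bare and open above. The lid slides in towards +x.
- lid_home (a point): Point on the box where the lid's origin lies when the lid is fully home, resting on the ledges and touching the far wall: box x -2, y 0, z 48 mm. Axes as the box's.
- lid: Loose flat lid of brown wood, 138 (its x) x 51 (y) x 6 thick mm, 60 g, with a red bar knob in the middle of its top: 40 along x, 16 along y, from 6 to 36 mm above the underside. Origin: centre of underside; z up. The same both ways round (half turn about z). Starts lying flat on the bench to the left (+y) of the box, knob up.
- cradle: Blue plastic cradle fixed to the bench, holding the box: base plate 190 (x) x 96 (y) x 6 mm, so the box's underside starts 6 mm above the bench. Low fences up to 16 mm above the bench at both ends and near the corners (x +-49 to +-71, y +-32 to +-40), 2 mm clear of the box. Origin: centre of its underside; axes along the box's.
- red_bin: Red plastic stock bin with firelighters, 200 x 160 x 75 mm, 0.9 kg; leave alone. Origin: centre of its underside.
- glue: Yellow glue bottle, 52 diameter x 130 high mm; leave alone. Origin: centre of its underside.
- bundle_a: Upright firelighter bundle of sticks with a paper band, 40 diameter x 55 high mm; leave alone. Origin: centre of its underside.
- bundle_b: Another such bundle, 40 diameter x 55 high mm; leave alone. Origin: centre of its underside.
There are look-alikes about, which are no part of the job. What is meant by the gift_box is not black or purple, and is the larger of those in its own colour.

How it is judged:
On the way, in this order (a step that is already met when the one before it is completed fails the run):
1. the lid is fully home in the grooves (within 5 mm) while the box sits in its cradle (x of lid in the frame of gift_box between -0.007 and 0.002 m and y of lid in the frame of gift_box between -0.004 and 0.004 m and z of lid in the frame of gift_box between 0.045 and 0.053 m and angle between the x axis of lid and the x axis of gift_box, either way round below 0.08 rad and z of gift_box in the frame of cradle below 0.012 m and horizontal distance between gift_box and cradle below 0.008 m), for 0.2 s.
2. the closed box is lifted clear of the cradle, gripped by the box itself (x of lid in the frame of gift_box between -0.007 and 0.002 m and y of lid in the frame of gift_box between -0.004 and 0.004 m and z of lid in the frame of gift_box between 0.045 and 0.053 m and angle between the x axis of lid and the x axis of gift_box, either way round below 0.08 rad and z of gift_box in the frame of cradle above 0.066 m and contact force between the fingers and gift_box above 3 N and contact force between gift_box and cradle below 0.2 N and contact force between gift_box and red_bin below 0.2 N and contact force between gift_box and glue below 0.2 N and contact force between gift_box and bundle_a below 0.2 N and contact force between gift_box and bundle_b below 0.2 N), for 0.2 s.
At the end, for the whole second after the job is handed in: The fingers still grip the box itself (over 3 N) with its underside 60 to 180 mm above its place in the cradle and within 80 mm sideways of it, level within 0.1 rad, at rest (under 20 mm/s and 0.1 rad/s), touching neither cradle nor bystanders; the lid is in its grooves, within 5 mm of fully home (all of step 2 and z of gift_box in the frame of cradle below 0.186 m and horizontal distance between gift_box and cradle below 0.08 m and angle between gift_box's own z axis and vertical below 0.1 rad and linear speed of gift_box below 0.02 m/s and angular speed of gift_box below 0.1 rad/s); the arm keeps its last pose, push and grip.
It fails at once if the box is tipped over (more than 0.5 rad) (angle between gift_box's own z axis and vertical above 0.5 rad).
It fails at once if a bystander is disturbed (moved more than 20 mm) (distance of any of red_bin, glue, bundle_a, bundle_b from where it was at the start of the episode above 0.02 m).
It also fails if it takes over 51 s, if anything falls off the work surface, if the arm or the gripper's body presses on something with over 40 N, if the wrist force passes 120 N, or if a joint passes its speed limit or range.

### The arm

A 7-joint arm with a two-finger parallel gripper is mounted at the origin on the work surface. World frame = base frame: x ahead of the robot, y to its left, z up, the work surface at z = 0. Lengths are in m, angles in rad, forces in N, time in s.
With the tool pointing down it reaches from about 0.425 to 0.925 m from the base axis. Payload 6.8 kg.
Tool frame: the origin (TCP) lies on the centre line of the jaws, within the pads' length; the fingertips stand 25 mm ahead of it and the grasp point (between the pads) lies 6 mm ahead of it; z points along the fingers, y is the line along which they close (so a half turn about z gives the same grasp; the last joint's range is limited). The gripper opens to 85 mm and grips with 20 to 120 N. Pads are 22 mm wide; open, the fingers measure 114 mm over their backs; the gripper's body (76 mm by 85 mm) begins 54 mm behind the grasp point. The pads swing forward as they close: fully open they stand 13 mm farther back than shut.
Start: joints at [1.096, 0.477, 0.022, 1.555, -0.011, 1.109, -0.083], TCP at [0.242, -0.63, 0.225] pointing down, gripper open.
Joint ranges: [-2.96, 2.96], [-0.34, 2.1], [-1.41, 1.46], [0.24, 2.44], [-1.37, 4.51], [0.17, 1.92], [-2.96, 2.96]. Speed limits (rad/s): [2.39, 2.39, 3.14, 3.14, 3.14, 3.14, 3.14].

### API

Orientations are given as a rotation vector (axis times angle).
In Python, from bench import status, imaging, workorder gives the robot as it stands.
- The arm moves only by the tool send_rows, never from a script. Its argument "steps" is a list of rows, each an object of numbers: "dx", "dy", "dz": the shift along the tool's x, y, z in cm; "yaw": the turn about the tool's z in degrees; "gripper": the opening, from 0 (shut) to 1 (fully open). A call has 1 to 5 rows; each row is the pose to reach, as a shift and turn from the pose commanded when the call began, along the tool's axes at that moment; what a row does not reach only later rows make up. A row lasts 1/8 s, in which the tool goes at most 62.5 mm and 10.7 degrees, less where a joint would pass 70% of its speed; a pose out of reach is approached as far as the arm can. A call with a gripper value outside its range is refused whole. The fingers move at their own pace and stop on an object; "force" is the grip in N (left out, the last holds). Time passes only in rows, so rows that repeat a pose let the fingers close. It gives the time, the measured TCP pose, the force, the opening and the grip force at its end, in the units of the state.
- status.get_obs(): the state, without advancing time (a new reading comes with each control period).
- imaging.grab_frame(name): name is "side" or "top"; returns a dict with "color" (480x640x3 uint8, red, green, blue), "depth" (480x640 float32, m along the optical axis (not along the pixel's ray), 0 where there is no reading), "K" (3x3 intrinsics, pixels), "R" (3x3) and "t" (3): a world point X has camera coordinates R X + t. Camera axes: x right, y down, z forward; pixel columns grow to the right and rows downward; lengths in m; the calibration is good to about 2 mm. A picture is of the moment at which its call begins.
- workorder.hand_in(): hands the job in; it is judged then, once.
The state is a dict: "clock": time; "joints": joint angles; "qvel": joint speeds; "tau": joint torques, N m; "tcp_pos": TCP position; "orientation": TCP orientation; "contact_force": force on the tool from outside, world axes, zero at the start; "moment": the same for the moment, N m; "grip_width": finger opening in m; "gripper_force": force on a finger pad.
Only numpy, scipy, OpenCV 4.12 (cv2) and the standard library are available. Lean on these libraries where they do the work, as an engineer would, in place of code of your own. Each camera call takes 0.05 s, during which the arm holds its last target. There are 200 camera calls.

## Working session

There is one attempt and no reset: what is moved stays moved. The work goes in short steps, Python scripts to look and compute and a tool call to move; the robot and the scene stay as the last step left them, time stands still between calls to the robot, and variables do not carry over. Pictures are saved under pics/ and viewed, at most 10 in all, crops included, and the job is handed in when it is done.

Besides the shell and the picture viewer there is one more tool, called after "Request:" as name(argument=value, ...) on one line, values as JSON. send_rows: Moves the arm, as the interface text tells. Its arguments: {"type":"object","properties":{"steps":{"type":"array"},"force":{"type":"number"}},"required":["steps"]}

```bash
mkdir -p pics; ls; cat > h.py <<'E'
import numpy as np, cv2, pickle
from bench import status, imaging, workorder
def grab(n):
    f=imaging.grab_frame(n); pickle.dump(f,open(f'{n}.pkl','wb')); return f
def load(n): return pickle.load(open(f'{n}.pkl','rb'))
def px2w(f,u,v,d=None):
    d=f['depth'][int(v),int(u)] if d is None else d
    c=np.linalg.inv(f['K'])@[u,v,1]*d
    return f['R'].T@(c-f['t'])
def onz(f,u,v,z):  # ray to plane z
    C=-f['R'].T@f['t']; r=f['R'].T@np.linalg.inv(f['K'])@[u,v,1]
    return C+r*(z-C[2])/r[2]
def w2px(f,X):
    c=f['K']@(f['R']@np.asarray(X)+f['t']); return c[:2]/c[2]
def crop(f,x0,y0,x1,y1,s,name):
    im=cv2.resize(f['color'][y0:y1,x0:x1,::-1],None,fx=s,fy=s,interpolation=cv2.INTER_CUBIC); cv2.imwrite('pics/'+name,im)
E
python3 - <<'E'
from h import *
o=status.get_obs(); print({k:np.round(v,3) for k,v in o.items()})
for n in('top','side'):
    f=grab(n); cv2.imwrite(f'pics/{n}0.png',f['color'][:,:,::-1]); print(n,f['K'][0],-f['R'].T@f['t'],f['R'][2])
E
```

```text
pics
{'clock': np.float64(0.0), 'joints': array([ 1.096,  0.478,  0.022,  1.556, -0.011,  1.109, -0.083]), 'qvel': array([-0.001, -0.001, -0.002,  0.   , -0.001, -0.001,  0.001]), 'tau': array([-1.0000e-03, -5.9645e+01,  1.6070e+00, -2.8120e+01,  1.2000e-02,
        9.0000e-03,  0.0000e+00]), 'tcp_pos': array([ 0.242, -0.63 ,  0.224]), 'orientation': array([-3.087e+00, -5.730e-01,  1.000e-03]), 'contact_force': array([-0.272,  0.193, -0.091]), 'moment': array([-0.03 ,  0.002,  0.016]), 'gripper_force': np.float64(0.0), 'grip_width': np.float64(0.086)}
top [458.45678536   0.         320.90504765] [ 0.49452188 -0.06501757  0.98753678] [ 0.03270527  0.02385157 -0.9991804 ]
side [603.63801849   0.         316.09971991] [-0.06250913  0.53707699  0.98650534] [ 0.47336677 -0.4753519  -0.74159589]
```

View pics/top0.png

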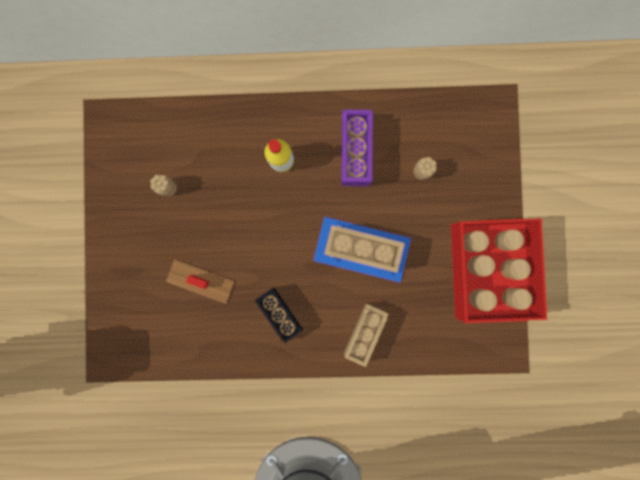

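View pics/side0.png

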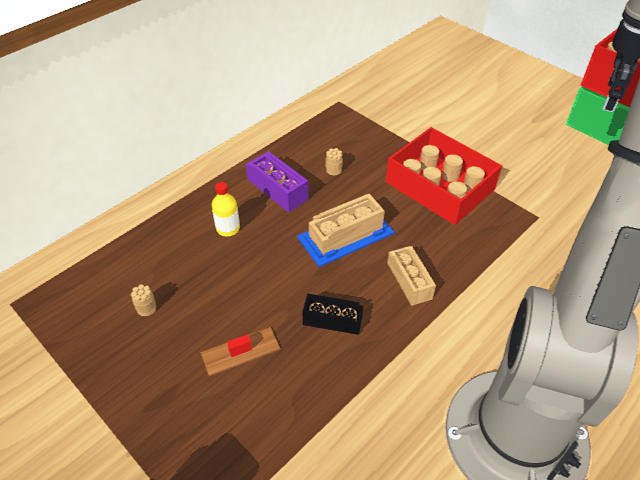

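Top view: the box in the blue cradle is at (368,249), the lid with its red knob at (200,282), the bundles at (163,185) and (425,168), the glue at (279,153) and the bin at (500,270). There are four candidate boxes: purple (357,147), black (279,315), light wood in the cradle (368,249; side view (346,222)), and a smaller light-wood one (367,335; side view (411,275)). The one in the cradle fits, being the larger light-wood box. I'll confirm it, and find its low end, in one enlarged crop.

```bash
python3 - <<'E'
from h import *
f=load('side'); t=load('top')
a=cv2.resize(f['color'][175:310,285:445,::-1],(800,675),interpolation=cv2.INTER_CUBIC)[:600]
cv2.imwrite('pics/sbox.png',a)
a=cv2.resize(t['color'][200:375,240:420,::-1],None,fx=3.4,fy=3.4,interpolation=cv2.INTER_CUBIC)
cv2.imwrite('pics/tbox.png',a)
E
```

```text
(no output)
```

View pics/sbox.png

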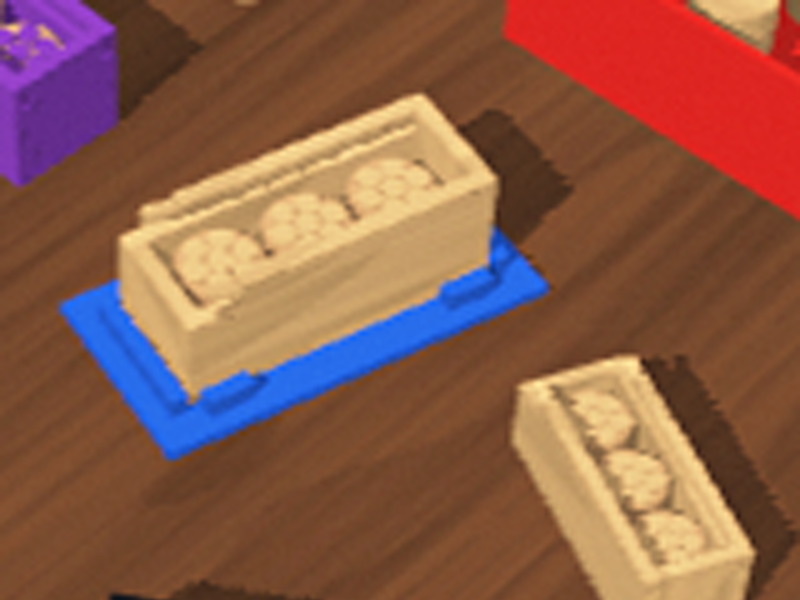

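View pics/tbox.png

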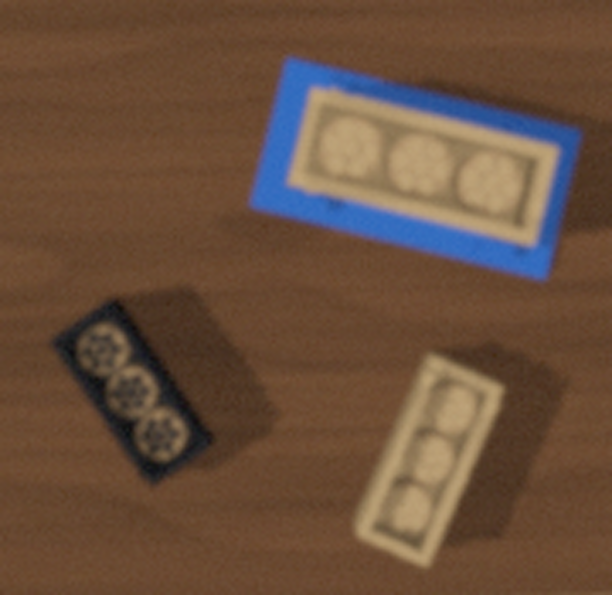

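The crops show that the cradle box is clearly larger than the spare (tan, lower right). Its low end, where the lips are cut back, is the left one in the top view at about px (327,240), facing the lid. Next I measure the poses from both views' depth.

```bash
cat >> h.py <<'E'
def cloud(f):
    v,u=np.mgrid[0:480,0:640]; d=f['depth']
    c=np.stack([(u-f['K'][0,2])/f['K'][0,0]*d,(v-f['K'][1,2])/f['K'][1,1]*d,d],-1)
    P=(c-f['t'])@f['R']; P[d==0]=np.nan; return P
def rect(xy):
    (c,s,a)=cv2.minAreaRect((np.asarray(xy,np.float32)*1000).astype(np.float32))
    if s[0]<s[1]: a+=90; s=s[::-1]
    return np.round(np.array(c)/1000,4),np.round(s,1),round((a+90)%180-90,2)
def biggest(m):
    n,l,st,_=cv2.connectedComponentsWithStats(m.astype(np.uint8)); return l==1+np.argmax(st[1:,4])
E
python3 - <<'E'
from h import *
t=load('top'); s=load('side')
for n,f in(('top',t),('side',s)):
    P=cloud(f); hsv=cv2.cvtColor(f['color'],cv2.COLOR_RGB2HSV).astype(int); H,S,V=[hsv[...,i] for i in range(3)]
    blue=biggest((H>100)&(H<118)&(S>170)&(V>100))
    print(n,'cradle depth',rect(P[blue][:,:2]),np.nanmedian(P[blue][:,2]))
    vv,uu=np.nonzero(blue); print('  cradle z6',rect([onz(f,u,v,.006)[:2] for u,v in zip(uu,vv)]))
    X=np.nan_to_num(P,nan=-9)
    roi=(np.hypot(X[...,0]-.5,X[...,1]+.165)<.13)
    for lo,hi in((.045,.06),(.06,.08)):
        m=roi&(X[...,2]>lo)&(X[...,2]<hi); print('  box',lo,m.sum(), rect(P[m][:,:2]) if m.sum()>5 else 0, np.nanpercentile(P[m][:,2],[10,50,90]) if m.sum()>5 else 0)
    # lid
    red=(H<8)|(H>172); red&=(S>150)&(V>90)
    u0,v0=(200,282) if n=='top' else (240,348)
    w=np.zeros_like(red); w[v0-35:v0+35,u0-50:u0+50]=1
    kn=biggest(red&w); print('  knob',rect(P[kn][:,:2]),np.nanpercentile(P[kn][:,2],[5,50,95]))
    br=biggest(w&(H<18)&(S>80)&(V>105)|kn)
    print('  lid depth',br.sum(),rect(P[br][:,:2]),np.nanmedian(P[br&~kn][:,2]))
    vv,uu=np.nonzero(br&~kn); print('  lid z6',rect([onz(f,u,v,.006)[:2] for u,v in zip(uu,vv)]))
    print('  knob top36 ', rect([onz(f,u,v,.036)[:2] for v,u in zip(*np.nonzero(kn))]))
    o=f['color'].copy(); o[br]=[0,255,0]; o[kn]=[0,0,255]; o[blue]=[255,0,255]; cv2.imwrite(f'pics/seg_{n}.png',o[...,::-1])
E
```

```text
top cradle depth (array([ 0.5113, -0.1293]), array([183.2,  91.7]), 74.48) 0.006556104543867255
  cradle z6 (array([ 0.5117, -0.129 ]), array([185.3,  91.9]), 74.63)
  box 0.045 1056 (array([ 0.4643, -0.1076]), array([153.9, 144.2]), -19.01) [0.04761768 0.05055997 0.05415966]
  box 0.06 653 (array([ 0.5101, -0.1339]), array([138.7,  62.4]), 74.36) [0.06446995 0.06684801 0.06884732]
  knob (array([0.4518, 0.2217]), array([40.1, 15.8]), 68.71) [0.01138651 0.03538352 0.0384099 ]
  lid depth 3603 (array([0.4655, 0.2241]), array([217.2, 120.7]), 88.41) 0.002304503754424543
  lid z6 (array([0.4656, 0.2221]), array([215.4, 120.2]), 88.4)
  knob top36  (array([0.4528, 0.2181]), array([46.5, 20. ]), 68.19)
side cradle depth (array([ 0.5066, -0.1285]), array([192.8,  97.5]), 72.4) 0.007503773939187795
  cradle z6 (array([ 0.5102, -0.1286]), array([191.3,  99.1]), 74.4)
  box 0.045 1254 (array([ 0.4647, -0.115 ]), array([160.7, 154.5]), -18.24) [0.04730393 0.05182547 0.05645535]
  box 0.06 650 (array([ 0.5088, -0.1362]), array([139.6,  66.2]), 74.81) [0.0624569  0.06682738 0.06965404]
  knob (array([0.4623, 0.2139]), array([44.3, 43.6]), 67.74) [0.00615958 0.03233574 0.03884575]
  lid depth 6742 (array([nan, nan]), array([0., 0.]), 0.0) 0.002096126867772197
  lid z6 (array([0.4625, 0.2186]), array([197.5, 147.8]), 44.83)
  knob top36  (array([0.4451, 0.2242]), array([43.3, 34.8]), 68.71)
```

```bash
python3 - <<'E'
from h import *
for n,(u0,v0),pts in(('top',(200,282),[(180,272),(220,292),(200,262),(200,302)]),('side',(240,348),[(215,360),(270,340),(220,335),(260,370)])):
    f=load(n);P=cloud(f);hsv=cv2.cvtColor(f['color'],cv2.COLOR_RGB2HSV)
    print(n,[hsv[v,u].tolist() for u,v in pts])
    H,S,V=[hsv[...,i].astype(int) for i in range(3)]
    w=np.zeros(H.shape,bool); w[v0-32:v0+32,u0-45:u0+45]=1
    b=cv2.GaussianBlur(f['color'],(3,3),0)[...,0].astype(int)
    thr,_=cv2.threshold(b[w].astype(np.uint8),0,255,cv2.THRESH_OTSU); print(thr)
    br=biggest(w&(b>thr)); kn=w&((H<6)|(H>172))&(S>150)&(V>90); kn=biggest(kn)
    lidonly=br&~cv2.dilate(kn.astype(np.uint8),np.ones((3,3))).astype(bool)
    print(' lid',lidonly.sum(),rect([onz(f,u,v,.006)[:2] for v,u in zip(*np.nonzero(lidonly))]),np.nanmedian(P[lidonly][:,2]))
    kt=kn&(P[...,2]>.031); print(' knobtop',kt.sum(),rect(P[kt][:,:2]),np.nanmedian(P[kt][:,2]), P[kt].mean(0))
E
```

```text
top [[14, 137, 147], [14, 136, 154], [13, 132, 106], [12, 139, 97]]
128.0
 lid 1019 (array([0.4517, 0.2227]), array([137.7,  50.8]), 68.55) 0.006242786094724928
 knobtop 136 (array([0.4525, 0.2216]), array([38.9, 14.4]), 68.74) 0.03601806530318422 [0.45267543 0.22122393 0.0359258 ]
side [[13, 161, 162], [13, 159, 181], [12, 162, 120], [11, 157, 107]]
154.0
 lid 1260 (array([0.4519, 0.221 ]), array([137.2,  52.3]), 68.49) 0.006617549135069515
 knobtop 200 (array([0.4517, 0.2205]), array([39.5, 19.4]), 67.37) 0.03630145920957256 [0.45066723 0.22120053 0.03618558]
```

Lid centre is (0.452, 0.2215), axis 68.5°, underside z≈0 and knob top 36 mm. Sizes match the text. Cradle and box centre is (0.511, −0.129), axis 74.5°, with box +x pointing toward yaw −105.5° and lip tops at z 67 mm. Both views agree.

```bash
cat >> h.py <<'E'
from scipy.spatial.transform import Rotation as Ro
LID=np.array([.452,.2215]); LA=68.5; BOX=np.array([.511,-.129]); BA=74.5; UB=-np.array([np.cos(np.radians(BA)),np.sin(np.radians(BA))])
def plan(p,ang):
    """shift in tool axes (cm) and yaw (deg) so that tool x lies along world line angle ang"""
    o=status.get_obs(); R=Ro.from_rotvec(o['orientation']).as_matrix()
    d=R.T@(np.asarray(p)-o['tcp_pos'])*100
    cur=np.degrees(np.arctan2(R[1,0],R[0,0])); w=((ang-cur)+90)%180-90
    print('shift cm',np.round(d,2),'yaw',round(-w,2),'(tool x at',round(cur,2),') tilt',np.round(R[:,2],4)); return d
E
python3 - <<'E'
from h import *
t=load('top')
for n,u,v,z in(('glue',279,153,.1),('ba',163,185,.055),('bb',425,168,.055),('bin',500,270,.075)): print(n,onz(t,u,v,z))
for w in((.46,-.40,.22),(.52,-.12,.22),(*LID,.12),(*LID,.041)): plan(w,LA)
E
```

```text
glue [0.7020105 0.0332366 0.1      ]
ba [0.65404297 0.27949115 0.055     ]
bb [ 0.67196429 -0.25875201  0.055     ]
bin [ 0.46151253 -0.39445104  0.075     ]
shift cm [ 28.6  -13.61   0.45] yaw -47.49 (tool x at 21.01 ) tilt [-7.0e-04  1.5e-03 -1.0e+00]
shift cm [ 44.24 -37.6    0.49] yaw -47.49 (tool x at 21.01 ) tilt [-7.0e-04  1.5e-03 -1.0e+00]
shift cm [ 50.14 -71.9   10.54] yaw -47.49 (tool x at 21.01 ) tilt [-7.0e-04  1.5e-03 -1.0e+00]
shift cm [ 50.14 -71.88  18.44] yaw -47.49 (tool x at 21.01 ) tilt [-7.0e-04  1.5e-03 -1.0e+00]
```

Request:
send_rows(steps=[{"dx":5.7,"dy":-2.7,"yaw":-9.5,"gripper":0.5},{"dx":11.4,"dy":-5.4,"yaw":-19,"gripper":0.5},{"dx":17.1,"dy":-8.1,"yaw":-28.5,"gripper":0.5},{"dx":22.8,"dy":-10.8,"yaw":-38,"gripper":0.5},{"dx":28.5,"dy":-13.5,"yaw":-47.5,"gripper":0.5}], force=40)

```text
validation failed for argument at $.st...
```

```bash
python3 - <<'E'
from h import *
print(status.get_obs()['tcp_pos'],status.get_obs()['grip_width'])
for w in((.51,-.12,.22),(*LID,.12)): plan(w,LA)
E
```

```text
[ 0.24184713 -0.62959885  0.22430589] 0.0854132752470164
shift cm [ 43.31 -37.95   0.49] yaw -47.49 (tool x at 21.01 ) tilt [-7.0e-04  1.5e-03 -1.0e+00]
shift cm [ 50.14 -71.9   10.54] yaw -47.49 (tool x at 21.01 ) tilt [-7.0e-04  1.5e-03 -1.0e+00]
```

Request:
send_rows(steps=[{"dx":5.7,"dy":-2.7,"dz":0,"yaw":-9.5,"gripper":0.5},{"dx":11.4,"dy":-5.4,"dz":0,"yaw":-19,"gripper":0.5},{"dx":17.1,"dy":-8.1,"dz":0,"yaw":-28.5,"gripper":0.5},{"dx":22.8,"dy":-10.8,"dz":0,"yaw":-38,"gripper":0.5},{"dx":28.5,"dy":-13.5,"dz":0,"yaw":-47.5,"gripper":0.5}], force=40)

```text
clock: 0.72
tcp_pos: [0.4587, -0.4023, 0.225]
orientation: [-2.592, -1.775, 0.0]
contact_force: [0.4, 0.0, -0.7]
grip_width: 0.0428
gripper_force: 0.0
```

Request:
send_rows(steps=[{"dx":6,"dy":-1.3,"dz":0,"yaw":0,"gripper":0.5},{"dx":12,"dy":-2.6,"dz":0,"yaw":0,"gripper":0.5},{"dx":18,"dy":-3.9,"dz":0,"yaw":0,"gripper":0.5},{"dx":24,"dy":-5.2,"dz":0,"yaw":0,"gripper":0.5},{"dx":30,"dy":-6.5,"dz":0,"yaw":0,"gripper":0.5}])

```text
clock: 1.35
tcp_pos: [0.507, -0.0991, 0.2251]
orientation: [2.597, 1.768, -0.0]
contact_force: [0.4, -0.8, -0.6]
grip_width: 0.0427
gripper_force: 0.0
```

```bash
python3 - <<'E'
from h import *
print(status.get_obs()['tcp_pos'],status.get_obs()['grip_width'])
plan((*LID,.12),LA)
E
```

```text
[ 0.5069619  -0.09913839  0.22510091] 0.042712397814686505
shift cm [ 27.82 -16.86  10.5 ] yaw 0.0 (tool x at 68.5 ) tilt [-1.e-04 -2.e-04 -1.e+00]
```

Request:
send_rows(steps=[{"dx":5,"dy":-3,"dz":1,"yaw":0,"gripper":0.5},{"dx":10,"dy":-6,"dz":2,"yaw":0,"gripper":0.5},{"dx":15,"dy":-9,"dz":4,"yaw":0,"gripper":0.5},{"dx":20,"dy":-12,"dz":6,"yaw":0,"gripper":0.5},{"dx":25,"dy":-15,"dz":8,"yaw":0,"gripper":0.5}])

```text
clock: 1.98
tcp_pos: [0.4586, 0.188, 0.1446]
orientation: [2.597, 1.768, 0.0]
contact_force: [1.2, 0.1, -0.4]
grip_width: 0.0428
gripper_force: 0.0
```

```bash
python3 - <<'E'
from h import *
print(status.get_obs()['tcp_pos'],status.get_obs()['grip_width'])
plan((*LID,.041),LA)
E
```

```text
[0.45859874 0.1880043  0.14457631] 0.042802261082268006
shift cm [ 2.87 -1.85 10.36] yaw -0.02 (tool x at 68.48 ) tilt [ 2.e-04 -1.e-04 -1.e+00]
```

Request:
send_rows(steps=[{"dx":2.9,"dy":-1.8,"dz":3,"yaw":0,"gripper":0.5},{"dx":2.9,"dy":-1.8,"dz":6,"yaw":0,"gripper":0.5},{"dx":2.9,"dy":-1.8,"dz":9,"yaw":0,"gripper":0.5},{"dx":2.9,"dy":-1.8,"dz":10.3,"yaw":0,"gripper":0.5},{"dx":2.9,"dy":-1.8,"dz":10.3,"yaw":0,"gripper":0.5}])

```text
clock: 2.6
tcp_pos: [0.4526, 0.2198, 0.0417]
orientation: [-2.596, -1.768, 0.003]
contact_force: [-0.4, -0.6, 0.2]
grip_width: 0.0425
gripper_force: 0.0
```

Request:
send_rows(steps=[{"dx":0,"dy":0,"dz":0,"yaw":0,"gripper":0},{"dx":0,"dy":0,"dz":0,"yaw":0,"gripper":0},{"dx":0,"dy":0,"dz":0,"yaw":0,"gripper":0},{"dx":0,"dy":0,"dz":0,"yaw":0,"gripper":0}], force=45)

```text
clock: 3.1
tcp_pos: [0.4532, 0.2202, 0.0425]
orientation: [2.597, 1.768, 0.001]
contact_force: [1.0, -0.1, -0.3]
grip_width: 0.0001
gripper_force: 0.0
```

The fingers shut on nothing (width 0.0001), so I look.

```bash
python3 - <<'E'
from h import *
o=status.get_obs(); print(o['grip_width'],o['tcp_pos'])
a=grab('top');b=grab('side'); 
x=cv2.resize(a['color'][230:340,140:260,::-1],(400,367),interpolation=cv2.INTER_CUBIC)
y=cv2.resize(b['color'][285:395,180:300,::-1],(400,367),interpolation=cv2.INTER_CUBIC)
cv2.imwrite('pics/g1.png',np.hstack([x,y]))
print('tcp px',w2px(a,o['tcp_pos']),w2px(b,o['tcp_pos']))
E
```

```text
5.672245235297374e-05 [0.45323213 0.22015348 0.04254128]
tcp px [195.16724711 281.51419374] [237.99950227 339.01556806]
```

View pics/g1.png

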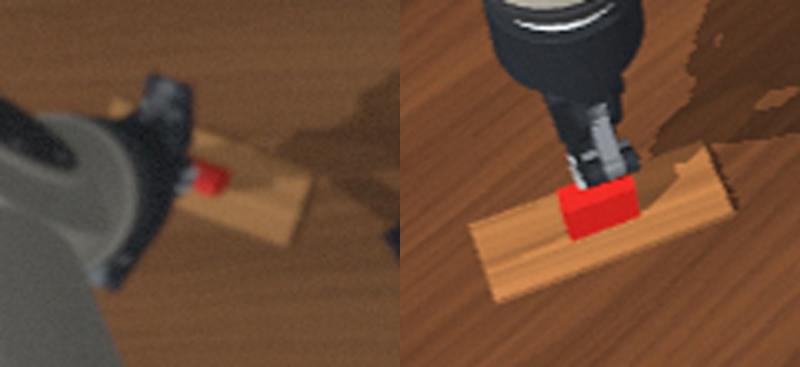

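```bash
python3 - <<'E'
from h import *
for n,(u0,u1,v0,v1) in(('side',(222,255,322,352)),('top',(178,212,265,300))):
    f=load(n);P=cloud(f);hsv=cv2.cvtColor(f['color'],cv2.COLOR_RGB2HSV)
    for v in range(v0,v1,3):
        print(v,' '.join('%4d/%4d/%3d%s'%(*(P[v,u]*1000),'r' if (hsv[v,u,1]>150 and (hsv[v,u,0]<8 or hsv[v,u,0]>172)) else 'g' if hsv[v,u,1]<90 else '.') for u in range(u0,u1,4)))
E
```

```text
322  526/ 203/  2.  521/ 197/  0g  440/ 237/129g  419/ 242/158g  417/ 236/153g  413/ 231/152g  496/ 168/ -3.  489/ 164/  0.  483/ 159/  0.
325  520/ 208/  3.  515/ 202/  2.  439/ 239/124g  440/ 230/113g  414/ 239/150g  409/ 234/151g  488/ 175/  2.  483/ 169/  0.  478/ 163/  0.
328  514/ 212/  3.  510/ 206/  2.  450/ 233/ 96g  441/ 231/103g  418/ 237/135g  408/ 236/145g  408/ 228/136g  477/ 174/  2.  473/ 168/  0.
331  511/ 216/  0.  504/ 211/  3.  501/ 204/  0g  441/ 232/ 95g  415/ 240/133g  403/ 240/145g  400/ 234/142g  395/ 230/144g  467/ 173/  2.
334  506/ 220/  0.  497/ 216/  5.  492/ 211/  5.  427/ 242/112g  405/ 247/142g  401/ 242/141g  397/ 237/141g  393/ 232/139g  459/ 179/  6.
337  499/ 225/  2.  494/ 219/  2.  491/ 213/ -1.  432/ 240/ 95g  400/ 251/144g  399/ 245/138g  395/ 240/136g  459/ 189/  7.  455/ 183/  4.
340  495/ 229/  1.  490/ 223/  0.  484/ 218/  1r  450/ 230/ 53g  400/ 252/135g  448/ 214/ 38r  443/ 210/ 39r  440/ 203/ 35r  450/ 187/  4.Traceback (most recent call last):
  File "<stdin>", line 5, in <module>
  File "<stdin>", line 5, in <genexpr>
ValueError: cannot convert float NaN to integer
```

Request:
send_rows(steps=[{"dx":0,"dy":0,"dz":-2,"yaw":0,"gripper":0},{"dx":0,"dy":0,"dz":-4,"yaw":0,"gripper":0},{"dx":0,"dy":0,"dz":-5,"yaw":0,"gripper":0},{"dx":0,"dy":0,"dz":-5,"yaw":0,"gripper":0}])

```text
clock: 3.7
tcp_pos: [0.4534, 0.2203, 0.0926]
orientation: [2.596, 1.768, 0.002]
contact_force: [0.9, -0.0, 0.1]
grip_width: -0.0003
gripper_force: 0.0
```

```bash
python3 - <<'E'
from h import *
o=status.get_obs(); print(o['grip_width'],o['tcp_pos'])
R=Ro.from_rotvec(o['orientation']).as_matrix()
a=grab('top');b=grab('side')
for n,k in(('top',a),('side',b)):
    P=cloud(k); Q=(P-o['tcp_pos'])@R
    g=(np.hypot(Q[...,0],Q[...,1])<.08)&(P[...,2]>.045)
    q=Q[g]; s=np.argsort(-q[:,2])[:12]; print(n,np.round(q[s]*1000).astype(int).tolist())
    print('tcp px',w2px(k,o['tcp_pos']),'tip',w2px(k,o['tcp_pos']-[0,0,.025]))
x=cv2.resize(a['color'][245:320,150:250,::-1],(800,600),interpolation=cv2.INTER_CUBIC)
y=cv2.resize(b['color'][270:390,170:310,::-1],(700,600),interpolation=cv2.INTER_CUBIC)
cv2.imwrite('pics/g2.png',y)
E
```

```text
-0.00029340002192661604 [0.45340744 0.2202768  0.0926304 ]
top [[-9, -3, -9], [-9, 5, -10], [-10, -7, -12], [-6, -12, -13], [-10, 0, -14], [-11, 4, -14], [-6, 11, -14], [-8, 5, -14], [-10, -4, -15], [-10, 2, -16], [-6, -14, -16], [-6, 7, -17]]
tcp px [187.47646534 282.74489985] tip [191.38799234 282.07131875]
side [[5, -6, -7], [7, -6, -8], [9, -7, -11], [7, -6, -12], [10, 1, -13], [9, 7, -13], [6, -6, -14], [8, -7, -14], [1, -13, -15], [-6, -12, -15], [-3, -11, -15], [-8, -13, -15]]
tcp px [235.12174733 323.63454405] tip [236.52463689 331.43537165]
```

View pics/g2.png

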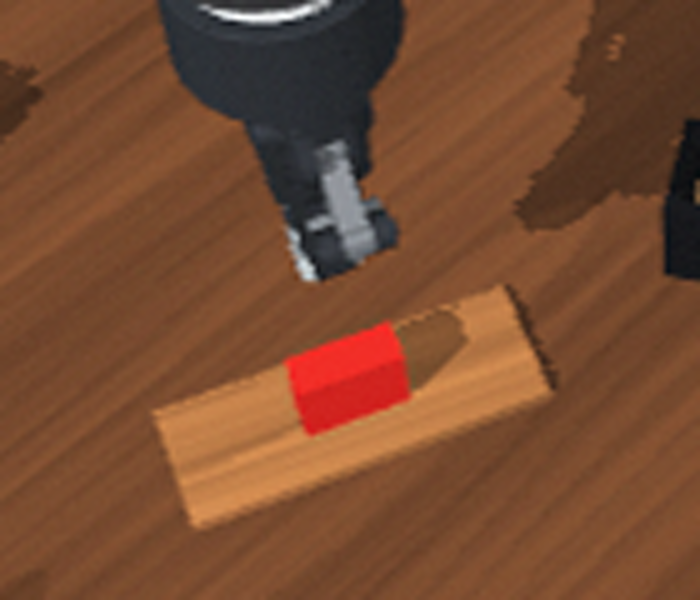

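The shut fingertips show in both views about 25–30 mm higher than the stated 25 mm ahead of the TCP, and the lid has not moved. I'll calibrate the tip height by touching the bare bench beside the lid.

Request:
send_rows(steps=[{"dx":0,"dy":5,"dz":0,"yaw":0,"gripper":0},{"dx":0,"dy":7,"dz":2,"yaw":0,"gripper":0},{"dx":0,"dy":7,"dz":5,"yaw":0,"gripper":0},{"dx":0,"dy":7,"dz":7,"yaw":0,"gripper":0},{"dx":0,"dy":7,"dz":7.5,"yaw":0,"gripper":0}])

```text
clock: 4.42
tcp_pos: [0.5167, 0.1943, 0.0155]
orientation: [-2.595, -1.769, 0.005]
contact_force: [0.4, 0.3, -0.9]
grip_width: -0.0002
gripper_force: 0.0
```

Request:
send_rows(steps=[{"dx":0,"dy":0,"dz":0.2,"yaw":0,"gripper":0},{"dx":0,"dy":0,"dz":0.4,"yaw":0,"gripper":0},{"dx":0,"dy":0,"dz":0.4,"yaw":0,"gripper":0}])

```text
clock: 4.8
tcp_pos: [0.5185, 0.1947, 0.0138]
orientation: [2.596, 1.768, 0.002]
contact_force: [-0.4, 0.5, -1.2]
grip_width: 0.0002
gripper_force: 0.0
```

Request:
send_rows(steps=[{"dx":0,"dy":0,"dz":0.2,"yaw":0,"gripper":0},{"dx":0,"dy":0,"dz":0.4,"yaw":0,"gripper":0},{"dx":0,"dy":0,"dz":0.4,"yaw":0,"gripper":0}])

```text
clock: 5.18
tcp_pos: [0.518, 0.1944, 0.0091]
orientation: [2.597, 1.768, -0.0]
contact_force: [-0.2, 0.4, -0.3]
grip_width: -0.0001
gripper_force: 0.0
```

Request:
send_rows(steps=[{"dx":0,"dy":0,"dz":0.2,"yaw":0,"gripper":0},{"dx":0,"dy":0,"dz":0.4,"yaw":0,"gripper":0},{"dx":0,"dy":0,"dz":0.4,"yaw":0,"gripper":0}])

```text
clock: 5.55
tcp_pos: [0.518, 0.1945, 0.005]
orientation: [-2.596, -1.768, 0.001]
contact_force: [-0.3, 0.3, -0.9]
grip_width: 0.0001
gripper_force: 0.0
```

```bash
python3 - <<'E'
from h import *
o=status.get_obs(); print(o['tcp_pos'],o['contact_force'])
R=Ro.from_rotvec(o['orientation']).as_matrix()
for n in('top','side'):
    k=grab(n);P=cloud(k); Q=(P-o['tcp_pos'])@R; S=cv2.cvtColor(k['color'],cv2.COLOR_RGB2HSV)[...,1]
    g=(np.hypot(Q[...,0],Q[...,1])<.03)&(P[...,2]>.008)&(S<110)
    q=Q[g]; s=np.argsort(-q[:,2])[:10]; print(n,np.round(q[s]*1000).astype(int).tolist())
E
```

```text
[0.51799481 0.19445215 0.00497929] [-0.28948778  0.32257468 -0.91873534]
top [[-7, 5, -5], [-9, -1, -13], [-10, -8, -13], [-10, 4, -14], [-6, 11, -15], [-11, -3, -16], [-6, 9, -16], [-10, 1, -17], [-10, -5, -17], [-5, 7, -17]]
side [[-11, -5, -7], [7, -5, -8], [10, 0, -9], [10, 5, -12], [10, -8, -13], [6, -9, -13], [8, -4, -14], [9, -7, -15], [0, -10, -16], [8, -9, -16]]
```

Request:
send_rows(steps=[{"dx":0,"dy":0,"dz":0.2,"yaw":0,"gripper":0},{"dx":0,"dy":0,"dz":0.4,"yaw":0,"gripper":0},{"dx":0,"dy":0,"dz":0.4,"yaw":0,"gripper":0}])

```text
clock: 6.02
tcp_pos: [0.518, 0.1944, 0.001]
orientation: [-2.597, -1.768, 0.001]
contact_force: [0.1, 0.3, -0.2]
grip_width: -0.0001
gripper_force: 0.0
```

Request:
send_rows(steps=[{"dx":0,"dy":0,"dz":0.15,"yaw":0,"gripper":0},{"dx":0,"dy":0,"dz":0.3,"yaw":0,"gripper":0},{"dx":0,"dy":0,"dz":0.3,"yaw":0,"gripper":0}])

```text
clock: 6.4
tcp_pos: [0.518, 0.1945, -0.0019]
orientation: [-2.597, -1.768, 0.0]
contact_force: [-0.3, -0.5, -0.1]
grip_width: -0.0003
gripper_force: 0.0
```

Request:
send_rows(steps=[{"dx":0,"dy":0,"dz":0.15,"yaw":0,"gripper":0},{"dx":0,"dy":0,"dz":0.15,"yaw":0,"gripper":0}])

```text
clock: 6.65
tcp_pos: [0.5181, 0.1945, -0.0034]
orientation: [2.597, 1.768, -0.0]
contact_force: [-0.1, -0.3, 1.1]
grip_width: 0.0001
gripper_force: 0.0
```

Request:
send_rows(steps=[{"dx":0,"dy":0,"dz":0.15,"yaw":0,"gripper":0},{"dx":0,"dy":0,"dz":0.15,"yaw":0,"gripper":0}])

```text
clock: 6.9
tcp_pos: [0.5181, 0.1945, -0.0049]
orientation: [-2.597, -1.768, 0.0]
contact_force: [-0.1, -0.5, 0.0]
grip_width: 0.0001
gripper_force: 0.0
```

Request:
send_rows(steps=[{"dx":0,"dy":0,"dz":0.1,"yaw":0,"gripper":0},{"dx":0,"dy":0,"dz":0.1,"yaw":0,"gripper":0}])

```text
clock: 7.15
tcp_pos: [0.5181, 0.1945, -0.0059]
orientation: [2.597, 1.768, -0.0]
contact_force: [0.6, -0.1, 0.4]
grip_width: 0.0001
gripper_force: 0.0
```

Request:
send_rows(steps=[{"dx":0,"dy":0,"dz":0.1,"yaw":0,"gripper":0},{"dx":0,"dy":0,"dz":0.1,"yaw":0,"gripper":0}])

```text
clock: 7.4
tcp_pos: [0.5182, 0.1945, -0.006]
orientation: [2.596, 1.768, -0.0]
contact_force: [-2.4, -1.5, 9.6]
grip_width: -0.0005
gripper_force: 4.7
```

The shut fingers touch the bench at TCP reading z = −6 mm, so the tips sit 6 mm behind the reported TCP. All heights therefore need to be 31 mm lower than the text's tool data imply. For tips about 15 mm up on the knob, the TCP goes to z ≈ 0.009.

Request:
send_rows(steps=[{"dx":0,"dy":0,"dz":-3,"yaw":0,"gripper":0.4},{"dx":0,"dy":0,"dz":-6.5,"yaw":0,"gripper":0.5},{"dx":0.2,"dy":-4,"dz":-6.5,"yaw":0,"gripper":0.5},{"dx":0.2,"dy":-6.9,"dz":-6.5,"yaw":0,"gripper":0.5},{"dx":0.2,"dy":-6.9,"dz":-6.5,"yaw":0,"gripper":0.5}])

```text
clock: 8.02
tcp_pos: [0.4526, 0.2226, 0.0584]
orientation: [-2.593, -1.773, 0.001]
contact_force: [0.9, -0.1, 0.1]
grip_width: 0.0424
gripper_force: 0.0
```

```bash
python3 - <<'E'
from h import *
o=status.get_obs(); print(o['grip_width'],o['tcp_pos'])
plan((*LID,.009),LA)
E
```

```text
0.042430166199876405 [0.45260803 0.22259372 0.0583564 ]
shift cm [-0.12 -0.01  4.94] yaw 0.22 (tool x at 68.72 ) tilt [-8.e-04 -2.e-04 -1.e+00]
```

Request:
send_rows(steps=[{"dx":-0.1,"dy":0,"dz":2,"yaw":0,"gripper":0.5},{"dx":-0.1,"dy":0,"dz":4,"yaw":0,"gripper":0.5},{"dx":-0.1,"dy":0,"dz":4.9,"yaw":0,"gripper":0.5},{"dx":-0.1,"dy":0,"dz":4.9,"yaw":0,"gripper":0},{"dx":-0.1,"dy":0,"dz":4.9,"yaw":0,"gripper":0}])

```text
clock: 8.65
tcp_pos: [0.455, 0.2209, 0.0098]
orientation: [2.597, 1.768, 0.002]
contact_force: [-0.3, 0.5, -0.8]
grip_width: 0.0153
gripper_force: 44.4
```

Request:
send_rows(steps=[{"dx":0,"dy":0,"dz":0,"yaw":0,"gripper":0},{"dx":0,"dy":0,"dz":0,"yaw":0,"gripper":0}])

```text
clock: 8.9
tcp_pos: [0.4545, 0.2208, 0.0096]
orientation: [2.596, 1.768, 0.001]
contact_force: [-0.3, 0.0, 0.5]
grip_width: 0.0151
gripper_force: 44.6
```

Request:
send_rows(steps=[{"dx":0,"dy":0,"dz":-2,"yaw":0,"gripper":0},{"dx":0,"dy":0,"dz":-5,"yaw":0,"gripper":0},{"dx":0,"dy":0,"dz":-9,"yaw":0,"gripper":0},{"dx":0,"dy":0,"dz":-11,"yaw":0,"gripper":0}])

```text
clock: 9.4
tcp_pos: [0.455, 0.2212, 0.1213]
orientation: [2.596, 1.768, 0.004]
contact_force: [0.5, 0.2, -1.0]
grip_width: 0.0145
gripper_force: 44.4
```

```bash
python3 - <<'E'
from h import *
o=status.get_obs(); print(o['grip_width'],o['tcp_pos'])
plan((*(BOX-.17*UB),.115),BA)
E
```

```text
0.014538112450434694 [0.45503577 0.22122836 0.12134466]
shift cm [-13.63  16.26   0.64] yaw -5.98 (tool x at 68.52 ) tilt [ 0.0026  0.0012 -1.    ]
```

Request:
send_rows(steps=[{"dx":-2.6,"dy":3.2,"dz":0,"yaw":-1.5,"gripper":0},{"dx":-6,"dy":7,"dz":0,"yaw":-3,"gripper":0},{"dx":-9.5,"dy":11.3,"dz":0.3,"yaw":-4.5,"gripper":0},{"dx":-12.5,"dy":15,"dz":0.6,"yaw":-6,"gripper":0},{"dx":-13.6,"dy":16.3,"dz":0.6,"yaw":-6,"gripper":0}])

```text
clock: 10.02
tcp_pos: [0.557, 0.0307, 0.1129]
orientation: [2.504, 1.895, -0.001]
contact_force: [0.2, -1.0, -0.3]
grip_width: 0.0151
gripper_force: 44.5
```

```bash
python3 - <<'E'
from h import *
o=status.get_obs(); T=o['tcp_pos']; print(o['grip_width'],T,o['contact_force'])
plan((*(BOX-.17*UB),.10),BA)
for n in('top','side'):
    f=grab(n);P=cloud(f);b=cv2.GaussianBlur(f['color'],(3,3),0).astype(int);hsv=cv2.cvtColor(f['color'],cv2.COLOR_RGB2HSV).astype(int)
    D=P[...,:2]-T[:2]; near=(np.abs(D@UB)<.085)&(np.abs(D@[-UB[1],UB[0]])<.04)
    lid=near&(P[...,2]>T[2]-.03)&(P[...,2]<T[2]+.008)&(hsv[...,0]<22)&(hsv[...,1]>90)
    q=P[lid]; print(n,lid.sum(),rect(q[:,:2]),np.nanmedian(q[:,2]))
    A=np.c_[q[:,:2]-q[:,:2].mean(0),np.ones(len(q))]; print('  slopes',np.linalg.lstsq(A,q[:,2],rcond=None)[0])
cv2.imwrite('pics/s3.png',cv2.resize(f['color'][170:330,220:420,::-1],(750,600),interpolation=cv2.INTER_CUBIC))
E
```

```text
0.01508265643520733 [0.55701833 0.03068551 0.11285111] [ 0.18548185 -1.0436796  -0.3063794 ]
shift cm [ 0.38 -0.17  1.28] yaw -0.26 (tool x at 74.24 ) tilt [-2.0e-04 -1.2e-03 -1.0e+00]
top 370 (array([ 0.543 , -0.0153]), array([50.9, 40.8]), -15.68) 0.10931663919772168
  slopes [0.00778054 0.01070725 0.10937021]
side 1216 (array([0.5563, 0.0294]), array([139.2,  55.3]), 73.86) 0.10988281440847164
  slopes [ 0.00910249 -0.00484015  0.1099052 ]
```

View pics/s3.png

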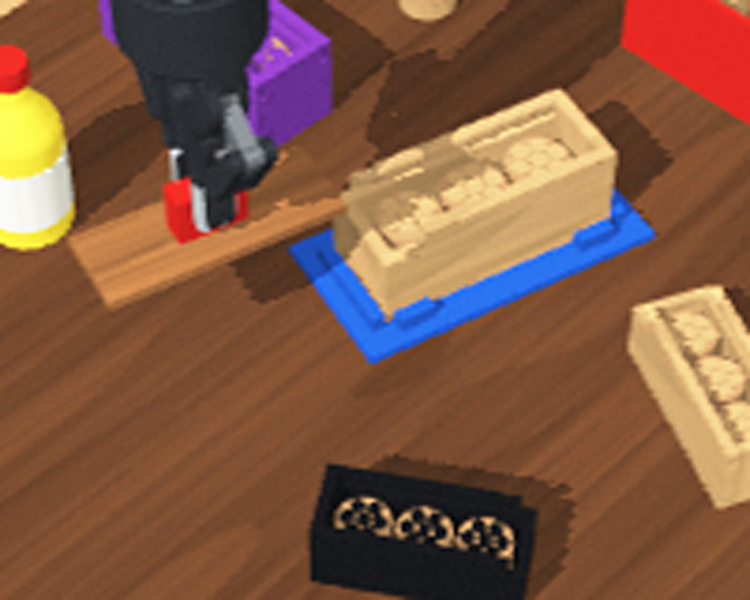

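The lid is held level and lined up, its leading edge about 20 mm short of the low end (crop about (340,200)). Glue and bundles are clear. Next I lower it to groove height.

Request:
send_rows(steps=[{"dx":0,"dy":-0.17,"dz":2,"yaw":-0.25,"gripper":0},{"dx":0,"dy":-0.17,"dz":4,"yaw":-0.25,"gripper":0},{"dx":0,"dy":-0.17,"dz":4.8,"yaw":-0.25,"gripper":0},{"dx":0,"dy":-0.17,"dz":4.8,"yaw":-0.25,"gripper":0}])

```text
clock: 10.62
tcp_pos: [0.5539, 0.0356, 0.0646]
orientation: [-2.495, -1.908, 0.002]
contact_force: [1.0, -0.7, -0.4]
grip_width: 0.0154
gripper_force: 44.5
```

```bash
python3 - <<'E'
from h import *
o=status.get_obs(); T=o['tcp_pos']; print(T)
plan((*(BOX-.09*UB),.0646),BA)
n=np.array([-UB[1],UB[0]])
# lateral profile of lid and box from both views: edges
for nm in('side','top'):
    f=grab(nm);P=cloud(f);hsv=cv2.cvtColor(f['color'],cv2.COLOR_RGB2HSV).astype(int)
    D=P[...,:2]-BOX; x=D@UB; y=D@n; z=P[...,2]
    lid=(x<-.08)&(x>-.25)&(abs(y)<.045)&(z>.052)&(z<.068)&(hsv[...,0]<22)&(hsv[...,1]>90)
    print(nm,'lid x',np.percentile(x[lid],[.5,99.5]),'lid z',np.median(z[lid]))
    for a,b in((-.21,-.18),(-.13,-.10)):
        s=lid&(x>a)&(x<b)
        if s.sum()>20: print('  lid y at',a,np.percentile(y[s],[2,98]))
    for a,b in((-.06,-.03),(0,.03),(.03,.06)):
        s=(x>a)&(x<b)&(z>.062)&(z<.072)&(abs(y)<.04)
        if s.sum()>20: print('  box y at',a,np.percentile(y[s],[2,98]),np.median(z[s]))
E
```

```text
[0.55391264 0.03558737 0.0645963 ]
shift cm [-8.01  0.22  0.  ] yaw 0.33 (tool x at 74.83 ) tilt [-1.4e-03  1.0e-04 -1.0e+00]
side lid x [-0.23788154 -0.10106799] lid z 0.06167717440686851
  lid y at -0.21 [-0.0301264   0.02156223]
  lid y at -0.13 [-0.03003832  0.02050375]
  box y at -0.06 [-0.03122463  0.03130309] 0.06640581277212905
  box y at 0 [-0.03223263  0.03129186] 0.06692790881015499
  box y at 0.03 [-0.03178248  0.03005224] 0.06723789687423642
top lid x [-0.13925646 -0.10190277] lid z 0.06168129999615802
  lid y at -0.13 [-0.02542909  0.021974  ]
  box y at -0.06 [-0.02958023  0.02959021] 0.06670280137535098
  box y at 0 [-0.02953952  0.0294736 ] 0.06713407314746023
  box y at 0.03 [-0.02978824  0.02930111] 0.06696806940776208
```

Request:
send_rows(steps=[{"dx":0,"dy":0.25,"dz":0,"yaw":0.3,"gripper":0},{"dx":0,"dy":0.25,"dz":0,"yaw":0.3,"gripper":0},{"dx":-1,"dy":0.25,"dz":0,"yaw":0.3,"gripper":0},{"dx":-1,"dy":0.25,"dz":0,"yaw":0.3,"gripper":0}])

```text
clock: 11.22
tcp_pos: [0.5539, 0.023, 0.0651]
orientation: [2.503, 1.898, -0.002]
contact_force: [-0.2, 0.2, -0.7]
grip_width: 0.015
gripper_force: 44.5
```

```bash
cat > m.py <<'E'
from h import *
o=status.get_obs(); T=o['tcp_pos']; print(T,o['contact_force'],'tcp in box',(T[:2]-BOX)@UB,(T[:2]-BOX)@[-UB[1],UB[0]])
plan((*BOX,.0646),BA)
n=np.array([-UB[1],UB[0]])
for nm in('side','top'):
    f=grab(nm);P=cloud(f);hsv=cv2.cvtColor(f['color'],cv2.COLOR_RGB2HSV).astype(int)
    D=P[...,:2]-BOX; x=D@UB; y=D@n; z=P[...,2]
    lid=(x<-.08)&(x>-.25)&(abs(y)<.045)&(z>.052)&(z<.068)&(hsv[...,0]<22)&(hsv[...,1]>90)
    print(nm,'lid x',np.percentile(x[lid],[.5,99.5]),'lid z',np.median(z[lid]))
    for a in np.arange(-.23,-.08,.02):
        s=lid&(x>a)&(x<a+.02)
        if s.sum()>20: print('  lid y at',round(a,2),np.round(np.percentile(y[s],[2,98]),4),s.sum())
E
python3 m.py
```

```text
[0.55392609 0.02301065 0.06510432] [-0.15948022  0.22442528 -0.675881  ] tcp in box -0.15795359089635752 0.000741811603680847
shift cm [-15.8   -0.04   0.07] yaw -0.14 (tool x at 74.36 ) tilt [-5.e-04 -9.e-04 -1.e+00]
side lid x [-0.22551324 -0.08803806] lid z 0.06214651245595268
  lid y at -0.23 [-0.026   0.0241] 181
  lid y at -0.21 [-0.026   0.0241] 212
  lid y at -0.19 [-0.0264  0.0241] 189
  lid y at -0.17 [-0.0273 -0.0052] 92
  lid y at -0.15 [-0.0266 -0.0014] 100
  lid y at -0.13 [-0.0261  0.0094] 138
  lid y at -0.11 [-0.026   0.0235] 173
  lid y at -0.09 [-0.0259  0.0235] 31
top lid x [-0.12250807 -0.09279994] lid z 0.06165630204781675
  lid y at -0.13 [0.0086 0.0247] 46
  lid y at -0.11 [-0.0161  0.0244] 140
```

Request:
send_rows(steps=[{"dx":-0.8,"dy":0.06,"dz":0,"yaw":0,"gripper":0},{"dx":-1.6,"dy":0.06,"dz":0,"yaw":0,"gripper":0},{"dx":-2.4,"dy":0.06,"dz":0,"yaw":0,"gripper":0},{"dx":-3.2,"dy":0.06,"dz":0,"yaw":0,"gripper":0},{"dx":-4,"dy":0.06,"dz":0,"yaw":0,"gripper":0}])

```text
clock: 11.95
tcp_pos: [0.544, -0.0148, 0.0652]
orientation: [2.501, 1.9, -0.0]
contact_force: [-0.6, 1.0, -0.7]
grip_width: 0.015
gripper_force: 44.5
```

```bash
python3 m.py | head -12; python3 - <<'E'
from h import *
f=load('side'); cv2.imwrite('pics/s4.png',cv2.resize(f['color'][180:300,250:410,::-1],(800,600),interpolation=cv2.INTER_CUBIC))
E
```

```text
[ 0.544007   -0.01476082  0.06523011] [-0.63571654  1.00822283 -0.67254658] tcp in box -0.11890509039357951 0.0012774608390419043
shift cm [-11.89  -0.12   0.06] yaw -0.05 (tool x at 74.45 ) tilt [ 0.e+00 -1.e-04 -1.e+00]
side lid x [-0.18689765 -0.08017629] lid z 0.06214835827022231
  lid y at -0.19 [-0.0257  0.0248] 188
  lid y at -0.17 [-0.0258  0.0263] 200
  lid y at -0.15 [-0.0255  0.0259] 186
  lid y at -0.13 [-0.0266 -0.005 ] 90
  lid y at -0.11 [-0.0259  0.0009] 91
  lid y at -0.09 [-0.0244  0.0071] 66Traceback (most recent call last):
  File "m.py", line 9, in <module>
    print(nm,'lid x',np.percentile(x[lid],[.5,99.5]),'lid z',np.median(z[lid]))
                     ~~~~~~~~~~~~~^^^^^^^^^^^^^^^^^^
    return _quantile_unchecked(
        a, q, axis, out, overwrite_input, method, keepdims, weights)
    return _ureduce(a,
                    func=_quantile_ureduce_func,
    ...<5 lines>...
                    overwrite_input=overwrite_input,
                    method=method)
    r = func(a, **kwargs)
    result = _quantile(arr,
                       quantiles=q,
    ...<2 lines>...
                       out=out,
                       weights=wgt)
    slices_having_nans = np.isnan(arr[-1, ...])
                                  ~~~^^^^^^^^^
IndexError: index -1 is out of bounds for axis 0 with size 0
```

View pics/s4.png

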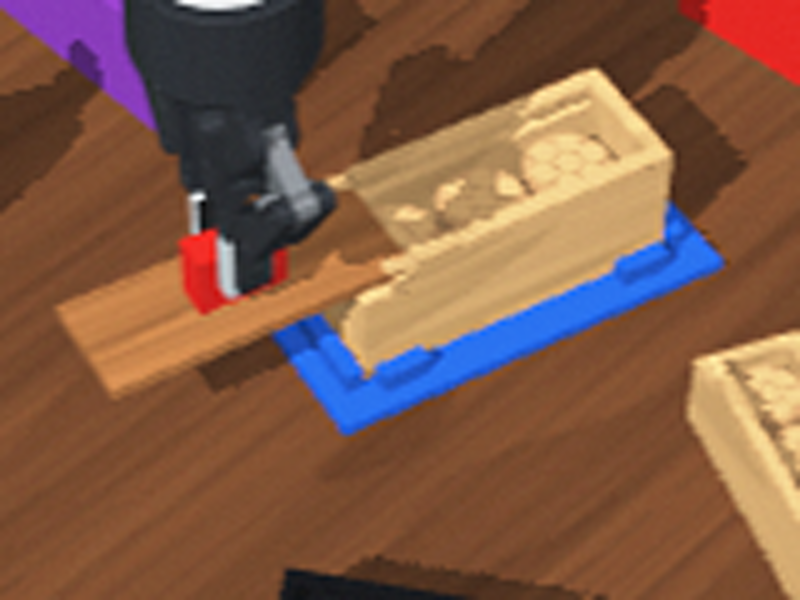

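The lid's leading edge is in the groove mouths (crop about (390,255)) with negligible force. I keep sliding.

Request:
send_rows(steps=[{"dx":-1,"dy":-0.05,"dz":0.04,"yaw":0,"gripper":0},{"dx":-2,"dy":-0.1,"dz":0.04,"yaw":0,"gripper":0},{"dx":-3,"dy":-0.1,"dz":0.04,"yaw":0,"gripper":0},{"dx":-4,"dy":-0.1,"dz":0.04,"yaw":0,"gripper":0},{"dx":-5,"dy":-0.1,"dz":0.04,"yaw":0,"gripper":0}])

```text
clock: 12.68
tcp_pos: [0.5296, -0.0628, 0.0648]
orientation: [2.502, 1.9, -0.0]
contact_force: [-0.5, 0.1, -0.8]
grip_width: 0.0152
gripper_force: 44.4
```

Request:
send_rows(steps=[{"dx":-1,"dy":0,"dz":0,"yaw":0,"gripper":0},{"dx":-2,"dy":0,"dz":0,"yaw":0,"gripper":0},{"dx":-3,"dy":0,"dz":0,"yaw":0,"gripper":0},{"dx":-4,"dy":0,"dz":0,"yaw":0,"gripper":0}])

```text
clock: 13.18
tcp_pos: [0.5189, -0.1012, 0.0648]
orientation: [2.501, 1.901, -0.0]
contact_force: [-0.4, 0.7, -0.8]
grip_width: 0.015
gripper_force: 44.4
```

```bash
python3 m.py 2>/dev/null| head -2
```

```text
[ 0.51890212 -0.10118064  0.06479431] [-0.44142281  0.66456669 -0.83223713] tcp in box -0.028919329473941834 0.00018032407544420233
shift cm [-2.89 -0.02  0.02] yaw -0.03 (tool x at 74.47 ) tilt [-0. -0. -1.]
```

Request:
send_rows(steps=[{"dx":-0.7,"dy":0,"dz":0,"yaw":0,"gripper":0},{"dx":-1.4,"dy":0,"dz":0,"yaw":0,"gripper":0},{"dx":-2,"dy":0,"dz":0.05,"yaw":0,"gripper":0},{"dx":-2.2,"dy":0,"dz":0.05,"yaw":0,"gripper":0},{"dx":-2.3,"dy":0,"dz":0.05,"yaw":0,"gripper":0}])

```text
clock: 13.9
tcp_pos: [0.513, -0.1227, 0.0643]
orientation: [-2.501, -1.901, -0.0]
contact_force: [-0.6, -0.4, -0.2]
grip_width: 0.0152
gripper_force: 44.4
```

Request:
send_rows(steps=[{"dx":-0.1,"dy":0,"dz":0,"yaw":0,"gripper":0},{"dx":-0.2,"dy":0,"dz":0,"yaw":0,"gripper":0},{"dx":-0.2,"dy":0,"dz":0,"yaw":0,"gripper":0}])

```text
clock: 14.28
tcp_pos: [0.5124, -0.1246, 0.0643]
orientation: [2.501, 1.901, 0.0]
contact_force: [0.5, -0.6, -0.6]
grip_width: 0.0153
gripper_force: 44.4
```

Request:
send_rows(steps=[{"dx":-0.1,"dy":0,"dz":0,"yaw":0,"gripper":0},{"dx":-0.2,"dy":0,"dz":0,"yaw":0,"gripper":0},{"dx":-0.2,"dy":0,"dz":0,"yaw":0,"gripper":0}])

```text
clock: 14.65
tcp_pos: [0.5119, -0.1266, 0.0643]
orientation: [2.501, 1.901, 0.0]
contact_force: [-0.5, -0.6, -0.9]
grip_width: 0.0154
gripper_force: 44.4
```

Request:
send_rows(steps=[{"dx":-0.1,"dy":0,"dz":0,"yaw":0,"gripper":0},{"dx":-0.1,"dy":0,"dz":0,"yaw":0,"gripper":0}])

```text
clock: 14.9
tcp_pos: [0.5119, -0.1271, 0.0644]
orientation: [-2.501, -1.901, -0.001]
contact_force: [0.7, 2.8, -0.9]
grip_width: 0.0148
gripper_force: 44.5
```

```bash
cat > m2.py <<'E'
from h import *
o=status.get_obs(); T=o['tcp_pos']; n=np.array([-UB[1],UB[0]]); print(T,o['contact_force'],'in box',(T[:2]-BOX)@UB,(T[:2]-BOX)@n)
for nm in('side','top'):
    f=grab(nm);P=cloud(f);hsv=cv2.cvtColor(f['color'],cv2.COLOR_RGB2HSV).astype(int); H,S,V=[hsv[...,i] for i in range(3)]
    D=P[...,:2]-BOX; x=D@UB; y=D@n; z=P[...,2]
    blue=biggest((H>100)&(H<118)&(S>170)&(V>100))
    print(nm,'cradle',rect([onz(f,u,v,.006)[:2] for v,u in zip(*np.nonzero(blue))]))
    roi=(abs(x)<.1)&(abs(y)<.04)
    lid=roi&(z>.054)&(z<.068)&(abs(y)<.02); box=roi&(z>.03)
    tan=roi&(z>.03)&(S<120)&(V>120); br=roi&(z>.05)&(z<.066)&(abs(y)<.021)&(x<-.03)
    if br.sum()>5: print('  lid rear x',np.percentile(x[br],[1,3]),'box x',np.percentile(x[box],[.5,99.5]),'lid z',np.median(z[br]))
    kn=roi&((H<6)|(H>172))&(S>150)&(V>90)&(z>.06)
    if kn.sum()>5: print('  knob x',np.percentile(x[kn],[2,98]),'y',np.percentile(y[kn],[2,98]),'z',np.percentile(z[kn],[5,95]))
E
python3 m2.py
```

```text
[ 0.51186808 -0.12714941  0.06439663] [ 0.7007017   2.75467635 -0.92052156] in box -0.00201527086200921 0.00034195530876479207
side cradle (array([ 0.5103, -0.1287]), array([191.2,  99.2]), 74.53)
  lid rear x [-0.07442544 -0.07351375] box x [-0.07414903  0.07365016] lid z 0.06118347976624145
  knob x [-0.02153411  0.01755591] y [-0.02029066  0.0101765 ] z [0.06220633 0.09347476]
top cradle (array([ 0.5279, -0.0701]), array([91.7, 64. ]), -14.78)
  lid rear x [-0.07536227 -0.07484316] box x [-0.07381977  0.0535972 ] lid z 0.06078847418335673
```

Resistance begins exactly where home should be (TCP at box x −2 mm). I push a little more to confirm, then release.

Request:
send_rows(steps=[{"dx":-0.1,"dy":0,"dz":0,"yaw":0,"gripper":0},{"dx":-0.1,"dy":0,"dz":0,"yaw":0,"gripper":0}])

```text
clock: 15.25
tcp_pos: [0.5114, -0.1285, 0.0643]
orientation: [2.501, 1.901, 0.0]
contact_force: [-0.1, 2.1, -0.7]
grip_width: 0.0153
gripper_force: 44.5
```

Request:
send_rows(steps=[{"dx":0,"dy":0,"dz":0.05,"yaw":0,"gripper":0},{"dx":0,"dy":0,"dz":0.1,"yaw":0,"gripper":0}])

```text
clock: 15.5
tcp_pos: [0.5114, -0.1285, 0.0635]
orientation: [2.501, 1.901, -0.0]
contact_force: [-0.9, 2.4, 7.8]
grip_width: 0.0149
gripper_force: 45.5
```

Request:
send_rows(steps=[{"dx":0,"dy":0,"dz":-0.08,"yaw":0,"gripper":0},{"dx":0,"dy":0,"dz":-0.08,"yaw":0,"gripper":0.4},{"dx":0,"dy":0,"dz":-0.08,"yaw":0,"gripper":0.4},{"dx":0,"dy":0,"dz":-2,"yaw":0,"gripper":0.4},{"dx":0,"dy":0,"dz":-5,"yaw":0,"gripper":0.4}])

```text
clock: 16.12
tcp_pos: [0.5103, -0.1286, 0.113]
orientation: [-2.5, -1.9, 0.003]
contact_force: [0.2, 0.4, 0.3]
grip_width: 0.034
gripper_force: 0.0
```

Request:
send_rows(steps=[{"dx":0,"dy":0,"dz":-1,"yaw":0,"gripper":1},{"dx":0,"dy":0,"dz":-1,"yaw":0,"gripper":1},{"dx":0,"dy":0,"dz":-1,"yaw":0,"gripper":1}])

```text
clock: 16.5
tcp_pos: [0.5106, -0.1285, 0.1223]
orientation: [-2.5, -1.9, 0.002]
contact_force: [-0.1, 1.1, -0.6]
grip_width: 0.0847
gripper_force: 0.0
```

```bash
python3 m2.py; python3 - <<'E'
from h import *
f=load('side'); cv2.imwrite('pics/s5.png',cv2.resize(f['color'][180:270,285:405,::-1],(800,600),interpolation=cv2.INTER_CUBIC))
E
```

```text
[ 0.51057881 -0.12851176  0.1223302 ] [-0.11619714  1.07626536 -0.60689119] in box -0.0003579198838379824 -0.0005363501235040875
side cradle (array([ 0.5103, -0.1288]), array([190.9,  99.2]), 74.53)
  lid rear x [-0.07301494 -0.07189983] box x [-0.07236637  0.07479004] lid z 0.060533698622860684
  knob x [-0.02034257  0.01911882] y [-0.01071754  0.00797692] z [0.06352784 0.09234471]
top cradle (array([ 0.5272, -0.0728]), array([91. , 67.9]), -15.58)
  lid rear x [-0.07386487 -0.07329195] box x [-0.07146023  0.05392046] lid z 0.060105275337427384
```

View pics/s5.png

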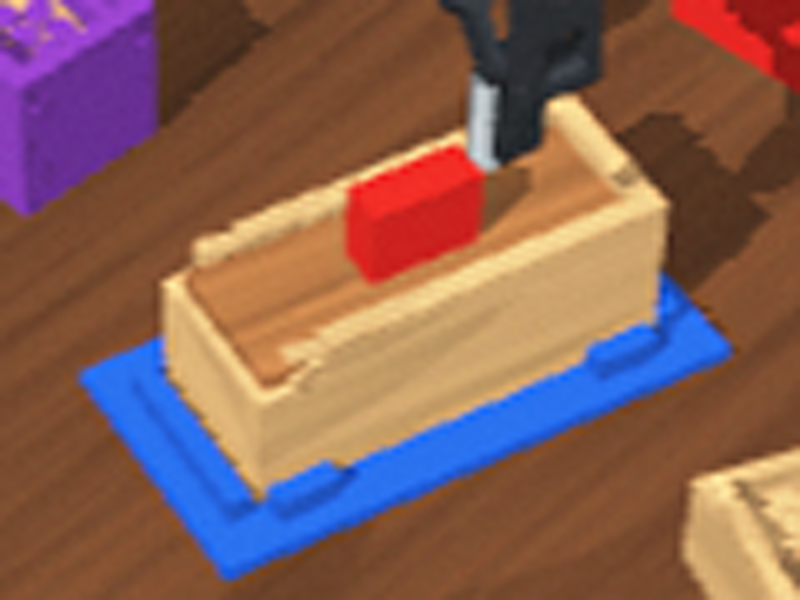

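The lid lies under the lips against the far wall and the box is seated. Knob centre is at box x ≈ −1.9 mm relative to the shifted box. Next I straddle the box and grip its long sides.

```bash
python3 - <<'E'
from h import *
plan((*(BOX+.001*UB),.02),BA)
E
```

```text
shift cm [-0.15  0.07 10.23] yaw -0.03 (tool x at 74.47 ) tilt [-1.7e-03  4.0e-04 -1.0e+00]
```

Request:
send_rows(steps=[{"dx":-0.1,"dy":0.05,"dz":2,"yaw":0,"gripper":1},{"dx":-0.1,"dy":0.05,"dz":4,"yaw":0,"gripper":1},{"dx":-0.1,"dy":0.05,"dz":6,"yaw":0,"gripper":1},{"dx":-0.1,"dy":0.05,"dz":8,"yaw":0,"gripper":1},{"dx":-0.1,"dy":0.05,"dz":8,"yaw":0,"gripper":1}])

```text
clock: 17.23
tcp_pos: [0.5099, -0.1292, 0.0415]
orientation: [-2.498, -1.899, 0.004]
contact_force: [-0.0, -0.3, 0.5]
grip_width: 0.0856
gripper_force: 0.0
```

Request:
send_rows(steps=[{"dx":0,"dy":0,"dz":0.8,"yaw":0,"gripper":1},{"dx":0,"dy":0,"dz":1.6,"yaw":0,"gripper":1},{"dx":0,"dy":0,"dz":2.1,"yaw":0,"gripper":1},{"dx":0,"dy":0,"dz":2.1,"yaw":0,"gripper":1}])

```text
clock: 17.73
tcp_pos: [0.5113, -0.1295, 0.022]
orientation: [-2.501, -1.901, 0.001]
contact_force: [-0.5, -0.4, 0.4]
grip_width: 0.0849
gripper_force: 0.0
```

Request:
send_rows(steps=[{"dx":0,"dy":0,"dz":0,"yaw":0,"gripper":0.6},{"dx":0,"dy":0,"dz":0,"yaw":0,"gripper":0.5},{"dx":0,"dy":0,"dz":0,"yaw":0,"gripper":0.3},{"dx":0,"dy":0,"dz":0,"yaw":0,"gripper":0.3},{"dx":0,"dy":0,"dz":0,"yaw":0,"gripper":0.3}], force=60)

```text
clock: 18.35
tcp_pos: [0.5118, -0.1296, 0.0228]
orientation: [2.501, 1.9, 0.0]
contact_force: [-2.1, -0.1, 5.7]
grip_width: 0.0591
gripper_force: 66.1
```

Request:
send_rows(steps=[{"dx":0,"dy":0,"dz":-0.5,"yaw":0,"gripper":0.3},{"dx":0,"dy":0,"dz":-1,"yaw":0,"gripper":0.3},{"dx":0,"dy":0,"dz":-1.5,"yaw":0,"gripper":0.3},{"dx":0,"dy":0,"dz":-2,"yaw":0,"gripper":0.3}])

```text
clock: 18.85
tcp_pos: [0.5114, -0.1296, 0.0426]
orientation: [-2.501, -1.901, 0.0]
contact_force: [-0.3, 0.6, -4.2]
grip_width: 0.0593
gripper_force: 65.5
```

```bash
cat > m3.py <<'E'
from h import *
o=status.get_obs(); T=o['tcp_pos']; n=np.array([-UB[1],UB[0]]); print(T,o['contact_force'],o['grip_width'],o['gripper_force'])
for nm in('side','top'):
    f=grab(nm);P=cloud(f);hsv=cv2.cvtColor(f['color'],cv2.COLOR_RGB2HSV).astype(int); H,S,V=[hsv[...,i] for i in range(3)]
    D=P[...,:2]-BOX; x=D@UB; y=D@n; z=P[...,2]; h=T[2]-.0215
    for lab,zz in(('liptop',.067+h),('lidtop',.060+h)):
        m=(abs(x)<.1)&(abs(y)<(.032 if lab=='liptop' else .021))&(abs(z-zz)<.006)&(H<25)&(S>40)&(V>90)
        if lab=='liptop': m&=(abs(y)>.022)
        if m.sum()<15: continue
        c=np.linalg.lstsq(np.c_[x[m],y[m],np.ones(m.sum())],z[m],rcond=None)[0]; print(nm,lab,m.sum(),'slope',np.round(c[:2],3),'z0',round(c[2]-zz,4),'x',np.percentile(x[m],[1,99]))
E
python3 m3.py
```

```text
[ 0.51143387 -0.12959478  0.04257282] [-0.32398773  0.63874892 -4.16613829] 0.05931132335884801 65.53906291723251
side liptop 300 slope [0.006 0.003] z0 -0.0014 x [-0.06295617  0.07620576]
side lidtop 552 slope [ 0.017 -0.008] z0 0.0001 x [-0.0709581   0.07603047]
top liptop 52 slope [0.083 0.008] z0 0.0032 x [-0.06669953 -0.03746877]
top lidtop 253 slope [ 0.022 -0.008] z0 0.0006 x [-0.07181591 -0.04111875]
```

Weight is borne (−4.2 N), the box is level and the lid is still home. Now I lift to about 100 mm.

Request:
send_rows(steps=[{"dx":0,"dy":0,"dz":-1,"yaw":0,"gripper":0.3},{"dx":0,"dy":0,"dz":-2.5,"yaw":0,"gripper":0.3},{"dx":0,"dy":0,"dz":-4.5,"yaw":0,"gripper":0.3},{"dx":0,"dy":0,"dz":-6.5,"yaw":0,"gripper":0.3},{"dx":0,"dy":0,"dz":-7.5,"yaw":0,"gripper":0.3}])

```text
clock: 19.58
tcp_pos: [0.5123, -0.1296, 0.1192]
orientation: [2.5, 1.9, 0.002]
contact_force: [-0.7, -0.3, -4.2]
grip_width: 0.059
gripper_force: 65.7
```

Request:
send_rows(steps=[{"dx":0,"dy":0,"dz":-0.3,"yaw":0,"gripper":0.3},{"dx":0,"dy":0,"dz":-0.3,"yaw":0,"gripper":0.3},{"dx":0,"dy":0,"dz":-0.3,"yaw":0,"gripper":0.3},{"dx":0,"dy":0,"dz":-0.3,"yaw":0,"gripper":0.3},{"dx":0,"dy":0,"dz":-0.3,"yaw":0,"gripper":0.3}])

```text
clock: 20.2
tcp_pos: [0.5114, -0.1295, 0.12]
orientation: [-2.501, -1.901, 0.0]
contact_force: [-0.0, -0.7, -4.2]
grip_width: 0.0592
gripper_force: 65.7
```

```bash
python3 m3.py; python3 - <<'E'
from h import *
f=load('side'); cv2.imwrite('pics/s6.png',cv2.resize(f['color'][130:280,260:460,::-1],(800,600),interpolation=cv2.INTER_CUBIC))
E
```

```text
[ 0.51140427 -0.1294646   0.11998822] [-0.01743126 -0.73432164 -4.16509856] 0.059235631199235604 65.6625097990036
side liptop 320 slope [0.002 0.005] z0 -0.0014 x [-0.06079595  0.07694232]
side lidtop 561 slope [ 0.022 -0.009] z0 0.0003 x [-0.07157947  0.07524302]
top liptop 70 slope [-0.024 -0.013] z0 -0.0029 x [-0.06248394 -0.03527724]
top lidtop 321 slope [ 0.019 -0.002] z0 -0.0001 x [-0.07068334 -0.04011525]
```

View pics/s6.png

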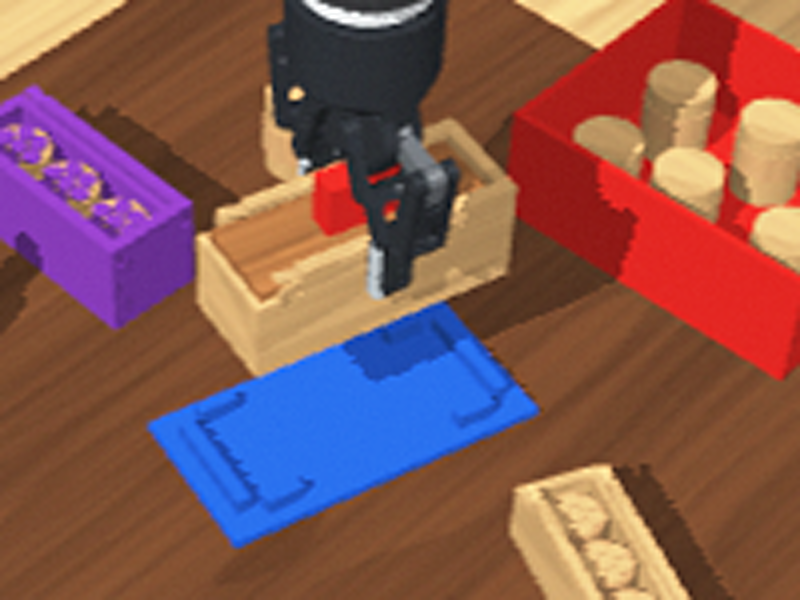

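The box is held level by its long sides about 97 mm above its seat, with the lid home, the bystanders untouched and the arm at rest, so I hand it in.

```bash
python3 -c "
from bench import workorder
print(workorder.hand_in())"
```

```text
the job is handed in; nothing more can be done
None
```

I slid the lid fully home, then gripped the closed box by its long sides and handed it in held level about 97 mm above the cradle; the hand-in returned no verdict.

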